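Open and ease shut the pedal lid of a bench waste can

TASK

The aluminium paint tin with the yellow dabs has been left in the way in front of the red waste can's pedal: push it aside along the shelf, without lifting it, until there is about a hand's width between it and the pedal. Then press the pedal all the way down so that the lid stands wide open, keep it open for three seconds while I check whether the can needs emptying, and ease the pedal up again so that the lid comes down gently and does not slam. Pick nothing up, let only the pedal move the lid, and leave everything else on the shelf where it is.

Things in the scene. Friction and masses are not known exactly. Their poses are not given: they have to be found in the camera images.
- can: Round red steel bench waste can with a yellow band, 200 mm across and 230 mm high with its shut domed lid (208 mm in diameter), fastened to the shelf. Origin: centre of its underside on the shelf surface; z up; its -x axis points out of the front, where the pedal is; +x to the lid hinge at the back.
- pedal_pad (a point): Centre of the top face of the black ribbed pedal pad (40 mm deep along the can's x, 50 mm wide) that sticks out of the can's front; it moves with the pedal. Lid shut: 165 mm from the can's centre, 65 mm in front of its wall, 55 mm above the shelf. Fully pressed: 37 mm lower, at its stop. Pressing takes 7 to 15 N at first, less when the lid is up.
- pedal (a joint): Angle of the pedal lever, rad: 0 up (lid shut), 0.2 fully pressed. It turns about a level axle beneath the can, 188 mm behind the pad's centre. Only the lid's weight pushes it back up.
- can_lid (a joint): Opening angle of the can's lid, rad: 0 shut, 1.05 wide open at its stop. A push rod at the back links it to the pedal: 1 mm of travel at the pad turns the lid about 0.028 rad. It swings up and back, away from the pedal, and falls shut by its own weight: let go, it slams at 3 to 5 rad/s; coming down the last 0.25 rad slower than 2 rad/s is gentle.
- tin_yellow: Closed aluminium paint tin with dabs and drips of yellow paint on its lid and side, 86 mm in diameter, 100 mm high, 0.3 to 0.65 kg, loose; at the start it stands upright on the shelf just in front of the pedal, its wall about 20 to 36 mm from the pad's edge. Origin: centre of its underside; z up.
- tin_yellow_mid (a point): Centre of the yellow-dabbed tin, half-way up (50 mm above its underside).
- tin_green: Bystander: like aluminium tin with green dabs, 86 mm in diameter, 100 mm high, standing. Origin: centre of its underside.
- tin_blue: Bystander: like aluminium tin with blue dabs, 86 mm in diameter, 100 mm high, standing. Origin: centre of its underside.
- cup: Bystander: white ceramic mixing cup, 80 mm across the rim, 85 mm high, standing. Origin: centre of its underside.
- stick: Bystander: blue plastic stirring stick lying flat, about 285 mm long (its x axis), 24 to 32 mm wide, 5 mm thick. Origin: near its middle, on the underside.
- scraper: Bystander: putty scraper lying flat, black handle, stainless blade, about 220 mm long (its x axis, blade at +x), up to 74 mm wide, 23 mm high. Origin: on the underside, within the handle, about 90 mm from the handle's end.
- tape: Bystander: roll of cream masking tape lying flat, 100 mm across, 24 mm high. Origin: centre of its underside.
Things that resemble listed ones, but are neither listed nor needed, are in the scene too. Leave any pink or purple look-alike of the tin_yellow alone.

How it is judged (in metres and radians):
On the way, in this order (a step that is already met when the one before it is completed fails the run):
1. the yellow-dabbed tin stands upright at least 120 mm (centre to pad centre) clear of the pedal, the lid still shut (horizontal distance between tin_yellow_mid and pedal_pad above 0.12 m and angle between tin_yellow's own z axis and vertical below 0.1 rad and value of joint can_lid below 0.04 rad), for 0.2 s.
2. the lid is held wide open (past 0.9 rad) for 2.5 s (value of joint can_lid above 0.9 rad), for 2.5 s.
3. the lid is down again, shut (value of joint can_lid below 0.04 rad and velocity of joint can_lid above -0.1 rad/s), for 0.3 s.
At the end, for the whole second after the job is handed in: The lid is shut (under 0.04 rad); the yellow-dabbed tin stands upright and at rest on the shelf with its centre more than 120 mm from the pedal pad's centre, measured level; nothing else on the shelf has been moved more than 25 mm (all of step 1 and height (world z) of tin_yellow below 0.01 m and linear speed of tin_yellow below 0.02 m/s); the robot touches nothing.
It fails at once if the lid slams: it comes down the last 0.25 rad faster than 2 rad/s (value of joint can_lid below 0.25 rad and velocity of joint can_lid below -2 rad/s).
It fails at once if the robot touches the lid instead of working it by the pedal (contact force between any of the fingers, the arm and can_lid above 1 N).
It fails at once if the yellow-dabbed tin is lifted more than 15 mm or tipped (height (world z) of tin_yellow above 0.015 m or angle between tin_yellow's own z axis and vertical above 0.35 rad).
It fails at once if another thing on the shelf is moved more than 25 mm (distance of any of tin_green, tin_blue, cup, stick, scraper, tape from where it was at the start of the episode above 0.025 m).
It also fails if it takes over 64 s, if anything falls off the work surface, if the arm or the gripper's body presses on something with over 40 N, if the wrist force passes 120 N, or if a joint passes its speed limit or range.

ROBOT

A 7-joint arm with a two-finger parallel gripper is mounted at the origin on the work surface. World frame = base frame: x ahead of the robot, y to its left, z up, the work surface at z = 0. Lengths are in mm, angles in rad, forces in N, time in s.
With the tool pointing down it reaches from about 400 to 875 mm from the base axis. Payload 6.5 kg.
Tool frame: the origin (TCP) lies on the centre line of the jaws, within the pads' length; the fingertips stand 17 mm ahead of it and the grasp point (between the pads) lies 2 mm behind it (manip.tip_extent is the distance from the TCP to the fingertips, in mm); y points along the fingers, z is the direction in which the jaws open and shut, and the axes are right-handed (so a half turn about y gives the same grasp; the last joint's range is limited). The gripper opens to 88 mm and grips with 3 to 60 N. Pads are 18 mm wide; open, the fingers measure 123 mm over their backs; the gripper's body (75 mm by 187 mm) begins 45 mm behind the grasp point.
Start: joints at [-1.192, 0.536, -0.004, 1.538, 0.003, 1.067, -0.071], TCP at [279.675, 586.747, 216.516] pointing down, gripper open.
Joint ranges: [-2.7, 2.7], [-0.37, 2.16], [-1.27, 1.26], [0.24, 2.4], [-1.31, 4.45], [0.19, 1.91], [-2.76, 2.76]. Speed limits (rad/s): [2.39, 2.39, 3.14, 3.14, 3.14, 3.14, 3.14].

INTERFACE

Orientations are given as [roll, pitch, yaw] about the fixed x, y, z axes, in that order (R = Rz(yaw) Ry(pitch) Rx(roll)).
In Python, from workcell import manip gives the robot as it stands. The module is installed in compiled form; this text tells all that it offers.
- The arm moves only by the tool move_arm, never from a script. Its argument "commands" is a list of rows, each a list of 7 numbers: the turn, a rotation vector about the world's x, y, z in rad, then the shift along the world's x, y, z in mm, then the finger opening in mm, from 0 to 88.1. In form: [[wx, wy, wz, x, y, z, jaw], ...]. A call has 1 to 8 rows; each row is the pose to reach, as a shift and turn from the pose measured when the call began; what a row does not reach only later rows make up. A row lasts 1/10 s, in which the tool goes at most 50 mm and 8.59 degrees, less where a joint would pass 70% of its speed; a pose out of reach is approached as far as the arm can. A call with a gripper value outside its range is refused whole. The fingers move at their own pace and stop on an object; "grip_force" is the grip in N (left out, the last holds). Time passes only in rows, so rows that repeat a pose let the fingers close. It gives the time, the measured TCP pose, the force and the opening at its end, in the units of the state.
- manip.get_obs(): the state, without advancing time (a new reading comes with each control period).
- manip.camera(name): name is "side" or "top" or "wrist"; returns the picture (480x640x3 uint8, blue, green, red); there is no depth.
- manip.calibration(name): a dict with "fx", "fy", "cx", "cy" (pixels), "pose" (4x4, takes a point from camera to world coordinates); the wrist camera has in their place "hand_eye" (4x4, takes a point from camera to tool coordinates, whose origin is the TCP and whose axes are the tool frame's). Camera axes: x right, y down, z forward; pixel columns grow to the right and rows downward; lengths in mm; the calibration is good to about 2 mm. The wrist camera is an equidistant fisheye: a pixel r from the principal point sees the ray r / f radians off the axis. A picture is of the moment at which its call begins: read the wrist's pose just before it. calibration takes no time and is no camera call.
- manip.hand_in(): hands the job in, once; it reports no verdict.
The state is a dict: "time": time; "joint_positions": joint angles; "joint_velocities": joint speeds; "joint_torque": joint torques, N m; "eef_pos": TCP position; "eef_rot": TCP orientation; "wrist_force": force on the tool from outside, world axes, zero at the start; "moment": the same for the moment, N m; "finger_gap": opening from 0.0 (shut) to 1.0 (fully open).
Only numpy, scipy, OpenCV 4.12 (cv2) and the standard library are available. Lean on these libraries where they do the work, as an engineer would, in place of code of your own. Each camera call takes 0.05 s, during which the arm holds its last target. There are 200 camera calls.

## Working session

There is one attempt and no reset: what is moved stays moved. The work goes in short steps, Python scripts to look and compute and a tool call to move; the robot and the scene stay as the last step left them, time stands still between calls to the robot, and variables do not carry over. Pictures are saved under pics/ and viewed, about 8 in all and at most 12, crops included, and the job is handed in when it is done.

Besides the shell and the picture viewer there is one more tool, called after "Emit:" as name(argument=value, ...), one argument or row to a line, values as JSON. move_arm: Moves the arm, as the interface text tells. Its arguments: {"type":"object","properties":{"commands":{"type":"array","items":{"type":"array","items":{"type":"number"}}},"grip_force":{"type":"number"}},"required":["commands"]}

```bash
mkdir -p pics; python3 - <<'E'
from workcell import manip
import cv2,numpy as np
np.set_printoptions(precision=3,suppress=True)
for n in("side","top"):
    cv2.imwrite(f"pics/{n}1.png",manip.camera(n)); c=manip.calibration(n); print(n,{k:c[k] for k in('fx','fy','cx','cy')}); print(np.array(c['pose']))
print(manip.get_obs()); print(manip.tip_extent)
E
```

```text
side {'fx': 610.0895891149191, 'fy': 610.0895891149191, 'cx': 326.84124610576805, 'cy': 235.28934087411815}
[[  -0.46     0.578   -0.674 1523.843]
 [   0.888    0.286   -0.361  503.1  ]
 [  -0.016   -0.764   -0.645 1094.046]
 [   0.       0.       0.       1.   ]]
top {'fx': 545.487220753969, 'fy': 545.487220753969, 'cx': 322.94841564458767, 'cy': 237.5158129816932}
[[  -0.005   -0.998    0.068  426.329]
 [  -1.       0.005    0.002  -31.711]
 [  -0.002   -0.068   -0.998 1404.398]
 [   0.       0.       0.       1.   ]]
{'time': 0.1, 'joint_positions': array([-1.192,  0.537, -0.004,  1.539,  0.003,  1.067, -0.071]), 'joint_velocities': array([-0.   , -0.001, -0.001, -0.002, -0.   ,  0.002,  0.002]), 'joint_torque': array([  0.002, -57.208,   0.994, -25.223,  -0.056,   0.013,   0.   ]), 'eef_pos': array([279.471, 586.216, 215.748]), 'eef_rot': array([-1.572, -0.   , -0.445]), 'wrist_force': array([ 0.036, -0.029, -0.552]), 'moment': array([-0.03 ,  0.009, -0.006]), 'finger_gap': 0.9995058522015874}
17.0
```

View pics/side1.png

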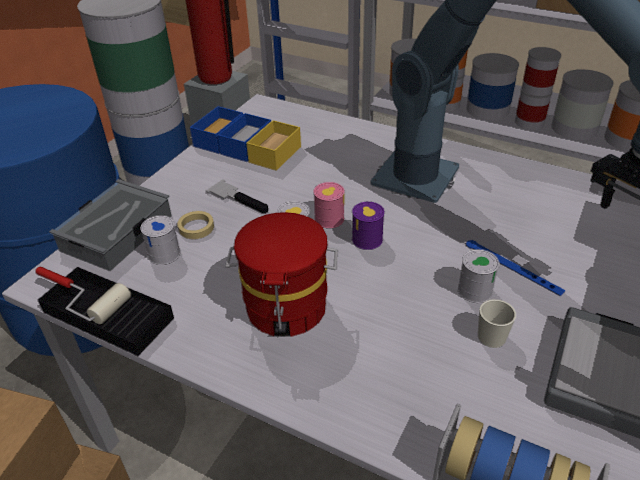

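View pics/top1.png

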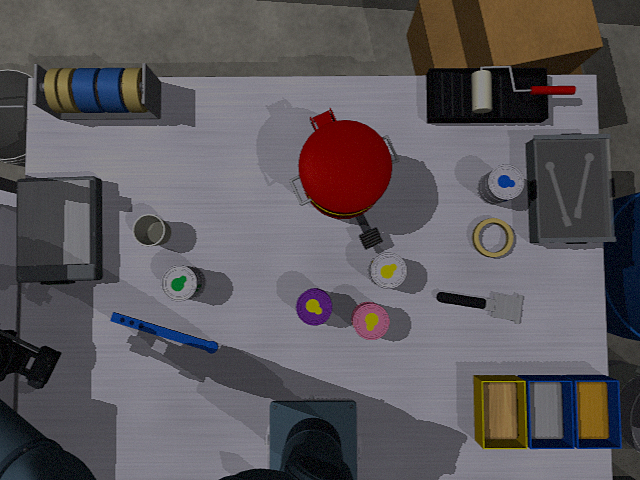

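The top view shows three tins with yellow dabs. The aluminium one is at (388,270), in front of the pedal pad (371,238). The pink one is at (371,321) and the purple one at (314,307). The aluminium body and its place at the pedal fit the task, so I'll confirm it in a crop.

```bash
cat > h.py <<'E'
import numpy as np
from workcell import manip
def ray(n,u,v,z):
    c=manip.calibration(n);P=np.array(c['pose'])
    d=P[:3,:3]@[(u-c['cx'])/c['fx'],(v-c['cy'])/c['fy'],1]
    return (P[:3,3]+d*(z-P[2,3])/d[2]).round(1)
E
python3 - <<'E'
from h import *; import cv2
im=cv2.imread("pics/top1.png")[100:350,270:530]
cv2.imwrite("pics/crop1.png",cv2.resize(im,None,fx=3,fy=2.4*1,interpolation=cv2.INTER_CUBIC) if 0 else cv2.resize(im,None,fx=2.4,fy=2.4,interpolation=cv2.INTER_CUBIC))
for n,u,v,z in [("yel",388,270,100),("pink",371,321,100),("purp",314,307,100),("pad",371,238,55),("can",345,167,200),("tape",494,238,24),("blue",507,183,100),("scrh",437,297,10),("scrb",522,307,5)]: print(n,ray("top",u,v,z))
E
```

```text
yel [ 436.6 -184.3  100. ]
pink [ 316.1 -142.4  100. ]
purp [349.7  -7.3 100. ]
pad [ 516.4 -148.4   55. ]
can [665.8 -79.5 200. ]
tape [ 516.9 -462.8   24. ]
blue [ 644.7 -473.8  100. ]
scrh [ 368.2 -318.4   10. ]
scrb [ 341.7 -535.4    5. ]
```

View pics/crop1.png

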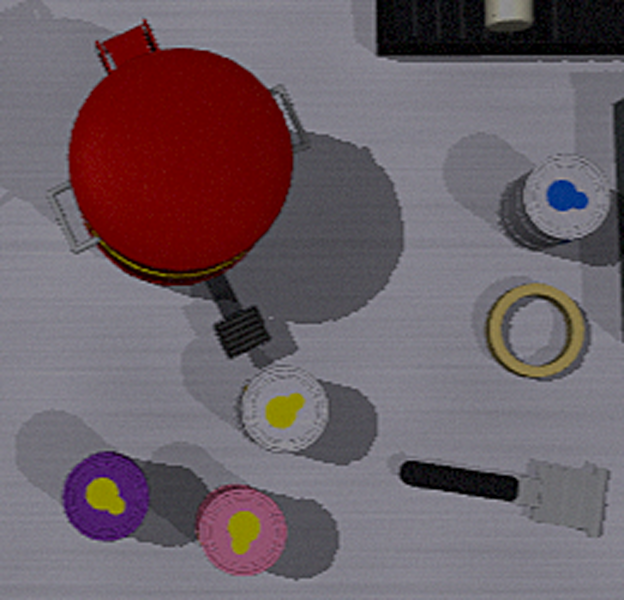

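The crop confirms it: the bare aluminium tin with yellow dabs is at crop (285,408), right in front of the pad at (243,332). The pink and purple tins have painted bodies. I'll push it along −y into the free area, with the jaws as a narrow cradle.

Emit:
move_arm(
  commands=[
    [0,0,-0.07,20,-40,2,30],
    [0,0,-0.14,40,-80,5,30],
    [0,0,-0.21,60,-120,8,30],
    [0,0,-0.28,80,-160,10,30],
    [0,0,-0.35,100,-200,10,30],
    [0,0,-0.42,120,-240,10,30],
    [0,0,-0.49,140,-280,10,30],
    [0,0,-0.56,160,-320,10,30],
  ],
)

```text
time: 0.9
eef_pos: [439.8, 264.4, 225.6]
eef_rot: [-1.573, -0.0, -1.008]
wrist_force: [0.8, 0.2, 0.2]
finger_gap: 0.342
```

Emit:
move_arm(
  commands=[
    [0,0,-0.07,0,-45,0,30],
    [0,0,-0.14,0,-90,0,30],
    [0,0,-0.21,0,-135,0,30],
    [0,0,-0.28,0,-180,0,30],
    [0,0,-0.35,0,-225,0,30],
    [0,0,-0.42,0,-270,0,30],
    [0,0,-0.49,0,-315,0,30],
    [0,0,-0.56,0,-350,0,30],
  ],
)

```text
time: 1.7
eef_pos: [439.1, -88.2, 225.7]
eef_rot: [-1.573, -0.0, -1.572]
wrist_force: [0.2, 0.6, 0.1]
finger_gap: 0.341
```

Emit:
move_arm(
  commands=[
    [0,0,0,-1,-5,-40,30],
    [0,0,0,-2,-10,-80,30],
    [0,0,0,-2,-10,-115,30],
    [0,0,0,-2,-10,-140,30],
    [0,0,0,-2,-10,-155,30],
    [0,0,0,-2,-10,-165,30],
    [0,0,0,-2,-10,-165,30],
  ],
)

```text
time: 2.4
eef_pos: [436.3, -98.2, 59.8]
eef_rot: [-1.575, -0.0, -1.572]
wrist_force: [0.3, 0.5, 0.4]
finger_gap: 0.338
```

```bash
python3 - <<'E'
from h import *; import cv2
a=cv2.resize(manip.camera("side")[120:380,180:480],None,fx=1.6,fy=1.6)[:384]; b=manip.camera("wrist")[::1]
b=cv2.resize(b,(320,240)); a=a[:,:480]
c=np.zeros((max(a.shape[0],240),800,3),np.uint8); c[:a.shape[0],:480]=a; c[:240,480:]=b
cv2.imwrite("pics/chk2.png",c); print(manip.get_obs()['wrist_force'])
E
```

```text
[-0.14033653 -1.60181211  0.72378271]
```

View pics/chk2.png

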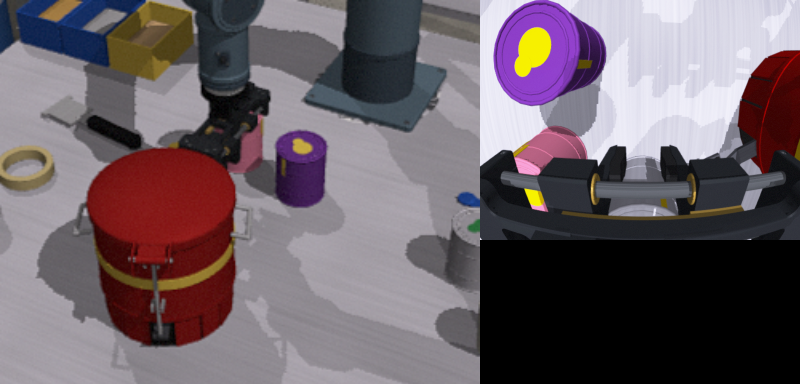

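The wrist inset shows the aluminium tin just ahead of and centred between the fingers, and nothing is being touched. Pushing now.

Emit:
move_arm(
  commands=[
    [0,0,0,0,-12,0,30],
    [0,0,0,0,-24,0,30],
    [0,0,0,0,-32,0,30],
    [0,0,0,0,-38,0,30],
    [0,0,0,0,-44,0,30],
    [0,0,0,0,-51,0,30],
    [0,0,0,0,-59,0,30],
    [0,0,0,0,-68,0,30],
  ],
)

```text
time: 3.3
eef_pos: [437.7, -166.6, 61.1]
eef_rot: [-1.572, -0.0, -1.571]
wrist_force: [0.3, 3.3, 2.9]
finger_gap: 0.339
```

Emit:
move_arm(
  commands=[
    [0,0,0,0,-10,0,30],
    [0,0,0,0,-20,0,30],
    [0,0,0,0,-30,0,30],
    [0,0,0,0,-40,0,30],
    [0,0,0,0,-50,0,30],
    [0,0,0,0,-59,0,30],
    [0,0,0,0,-66,0,30],
    [0,0,0,0,-70,0,30],
  ],
)

```text
time: 4.1
eef_pos: [437.6, -237.4, 61.1]
eef_rot: [-1.572, -0.0, -1.572]
wrist_force: [1.0, 3.3, 1.7]
finger_gap: 0.34
```

```bash
python3 - <<'E'
from h import *; import cv2
o=manip.get_obs();print(o['time'],o['eef_pos'],o['wrist_force'])
im=manip.camera("top");cv2.imwrite("pics/top3.png",im);cv2.imwrite("pics/c3.png",cv2.resize(im[100:350,270:530],None,fx=2.4,fy=2.4,interpolation=cv2.INTER_CUBIC))
E
```

```text
4.1 [ 437.57617691 -237.44848756   61.1171631 ] [1.0462237  3.33368321 1.7284326 ]
```

View pics/c3.png

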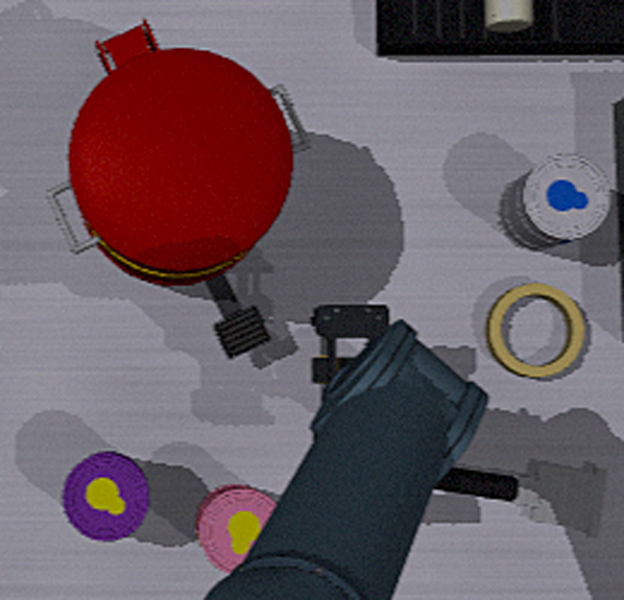

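The tin moved with the fingers, out of the picture's pad region; the arm now hides it, and nothing else has shifted. Backing off and lifting.

Emit:
move_arm(
  commands=[
    [0,0,0,0,6,0,30],
    [0,0,0,0,18,0,30],
    [0,0,0,0,30,0,30],
    [0,0,0,0,40,20,30],
    [0,0,0,0,45,60,15],
    [0,0,0,0,50,100,0],
    [0,0,0,0,60,130,0],
    [0,0,0,0,60,130,0],
  ],
)

```text
time: 4.95
eef_pos: [440.2, -176.3, 194.4]
eef_rot: [-1.565, -0.001, -1.569]
wrist_force: [0.3, 1.2, -0.6]
finger_gap: 0.009
```

```bash
python3 - <<'E'
from h import *; import cv2
o=manip.get_obs();print(o['time'],o['eef_pos'],o['joint_positions'],o['finger_gap'])
print(np.array(manip.calibration("wrist")["hand_eye"]).round(2))
a=manip.camera("top")[100:350,270:530];b=manip.camera("wrist")
c=np.zeros((400,800,3),np.uint8);c[:385,:400]=cv2.resize(a,(400,385));c[:300,400:]=cv2.resize(b,(400,300))
cv2.imwrite("pics/c4.png",c)
E
```

```text
4.95 [ 440.1680992  -176.30660593  194.38828705] [-0.14847067  0.28470315  0.51687471  2.04002497 -0.18663507  0.85508739
  0.47470785] 0.008950738479705758
[[   0.      0.95    0.3   -77.19]
 [  -0.     -0.3     0.95 -168.44]
 [   1.     -0.      0.     -0.69]
 [   0.      0.      0.      1.  ]]
```

View pics/c4.png

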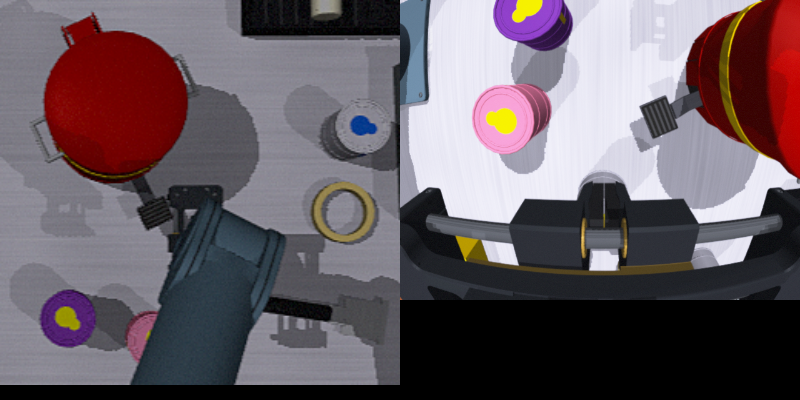

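The tin is clear of the fingers and the jaws are shut. The pad is visible from the wrist at (658,118). I'll turn the hand +2.0 rad so its thin side and the side away from the camera face the can, while moving over the pad at height.

Emit:
move_arm(
  commands=[
    [0,0,0.12,0,5,10,0],
    [0,0,0.24,5,10,15,0],
    [0,0,0.36,10,12,15,0],
    [0,0,0.48,15,14,15,0],
    [0,0,0.6,20,16,15,0],
    [0,0,0.72,25,18,15,0],
    [0,0,0.84,30,20,15,0],
    [0,0,0.96,35,22,15,0],
  ],
)

```text
time: 5.85
eef_pos: [471.8, -154.1, 204.2]
eef_rot: [-1.572, 0.003, -0.605]
wrist_force: [0.1, 0.0, -0.2]
finger_gap: 0.002
```

Emit:
move_arm(
  commands=[
    [0,0,0.12,5,0,0,0],
    [0,0,0.24,10,0,0,0],
    [0,0,0.36,15,0,0,0],
    [0,0,0.48,20,1,0,0],
    [0,0,0.6,25,2,0,0],
    [0,0,0.72,30,3,0,0],
    [0,0,0.84,33,4,0,0],
    [0,0,0.96,36,4,0,0],
  ],
)

```text
time: 6.65
eef_pos: [506.8, -149.4, 202.1]
eef_rot: [-1.57, 0.006, 0.36]
wrist_force: [0.1, -0.6, 0.4]
finger_gap: 0.005
```

```bash
python3 - <<'E'
from h import *; import cv2
o=manip.get_obs();print(o['time'],o['eef_pos'],o['eef_rot'],o['joint_positions'],o['wrist_force'])
a=manip.camera("top")[100:350,270:530];b=manip.camera("wrist")
cv2.imwrite("pics/wrist5.png",b)
c=np.zeros((400,800,3),np.uint8);c[:385,:400]=cv2.resize(a,(400,385));c[:300,400:]=cv2.resize(b,(400,300))
cv2.imwrite("pics/c5.png",c)
E
```

```text
6.65 [ 506.76275725 -149.40449796  202.06044362] [-1.56956539  0.00554758  0.36002715] [ 0.09958456  0.35008282  0.12495117  1.87642105 -0.05110334  0.92355657
  2.17890254] [ 0.06425965 -0.59021481  0.40611534]
```

View pics/c5.png

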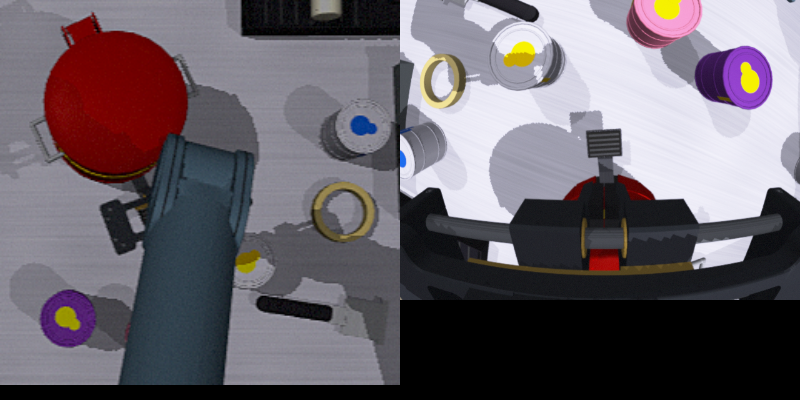

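In the wrist picture the pad is square-on at wrist pixel (326,229). The yellow-dabbed tin stands upright at (203,90). Computing both positions.

```bash
python3 - <<'E'
from h import *; from scipy.spatial.transform import Rotation as Ro
c=manip.calibration("wrist");H=np.array(c['hand_eye']);o=manip.get_obs()
R=Ro.from_euler('xyz',o['eef_rot']).as_matrix()
def w(u,v,z):
    d=np.array([(u-c['cx'])/c['fx'],(v-c['cy'])/c['fy']]);t=np.linalg.norm(d)
    r=np.r_[d/t*np.sin(t),np.cos(t)]
    r=R@H[:3,:3]@r;p=R@H[:3,3]+o['eef_pos'];return (p+r*(z-p[2])/r[2]).round(1)
p=w(326,229,55);t=w(206,88,100);print(p,t,np.linalg.norm((p-t)[:2]))
E
```

```text
[ 513.6 -147.    55. ] [ 431.5 -272.   100. ] 149.5506937463013
```

Emit:
move_arm(
  commands=[
    [0,0,0.04,1,-2,-30,0],
    [0,0,0.07,1,-2,-60,0],
    [0,0,0.07,1,-2,-85,0],
    [0,0,0.07,1,-2,-105,0],
    [0,0,0.07,1,-2,-117,0],
    [0,0,0.07,1,-2,-117,0],
  ],
)

```text
time: 7.35
eef_pos: [506.2, -151.2, 83.3]
eef_rot: [-1.567, 0.008, 0.424]
wrist_force: [-0.0, -0.3, -0.3]
finger_gap: 0.01
```

```bash
python3 - <<'E'
from h import *; import cv2
o=manip.get_obs();print(o['time'],o['eef_pos'],o['eef_rot'],o['wrist_force'])
a=manip.camera("side")[150:370,180:440];b=manip.camera("wrist")
c=np.zeros((360,800,3),np.uint8);c[:338,:400]=cv2.resize(a,(400,338));c[:300,400:]=cv2.resize(b,(400,300))
cv2.imwrite("pics/c6.png",c)
E
```

```text
7.35 [ 506.17970198 -151.23526028   83.34902259] [-1.56745001  0.00849395  0.42423593] [-0.04133989 -0.29715221 -0.33118694]
```

View pics/c6.png

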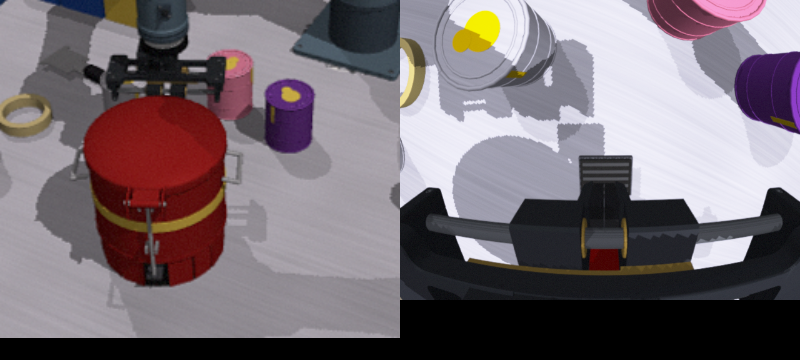

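The closed fingertips hang centred over the pad, with the can behind them clear. Pressing slowly.

Emit:
move_arm(
  commands=[
    [0,0,0,1,0,-6,0],
    [0,0,0,1,0,-11,0],
    [0,0,0,1,0,-15,0],
    [0,0,0,1,0,-19,0],
    [0,0,0,1,0,-23,0],
    [0,0,0,1,0,-27,0],
    [0,0,0,1,0,-31,0],
    [0,0,0,1,0,-34,0],
  ],
)

```text
time: 8.25
eef_pos: [508.9, -151.7, 51.1]
eef_rot: [-1.57, 0.005, 0.425]
wrist_force: [-0.3, -0.7, 0.7]
finger_gap: 0.001
```

Emit:
move_arm(
  commands=[
    [0,0,0,0,0,-4,0],
    [0,0,0,0,0,-7,0],
    [0,0,0,0,0,-10,0],
    [0,0,0,0,0,-12,0],
    [0,0,0,0,0,-13,0],
    [0,0,0,0,0,-14,0],
    [0,0,0,0,0,-14,0],
  ],
)

```text
time: 8.95
eef_pos: [508.9, -151.7, 37.0]
eef_rot: [-1.57, 0.005, 0.425]
wrist_force: [-0.2, -0.6, 0.0]
finger_gap: 0.005
```

```bash
python3 - <<'E'
from h import *; import cv2
o=manip.get_obs();print(o['time'],o['eef_pos'],o['wrist_force'])
a=manip.camera("side")[110:370,160:460]
cv2.imwrite("pics/c7.png",cv2.resize(a,None,fx=2,fy=2))
E
```

```text
8.95 [ 508.8972907  -151.68555387   37.01539126] [-0.17258578 -0.64323224  0.02826729]
```

View pics/c7.png

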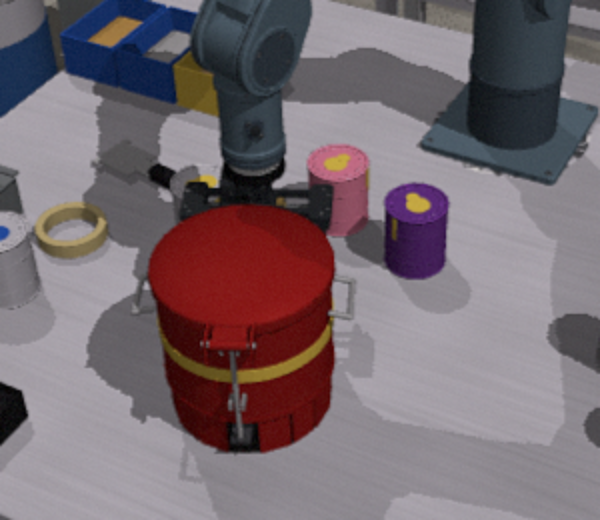

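The lid is still shut and there is no force, so the fingertips missed the pad. Checking from the wrist.

```bash
python3 - <<'E'
from h import *; import cv2
b=manip.camera("wrist");cv2.imwrite("pics/c8.png",cv2.resize(b[180:440,160:500],None,fx=2.2,fy=2.2))
E
```

```text
(no output)
```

View pics/c8.png

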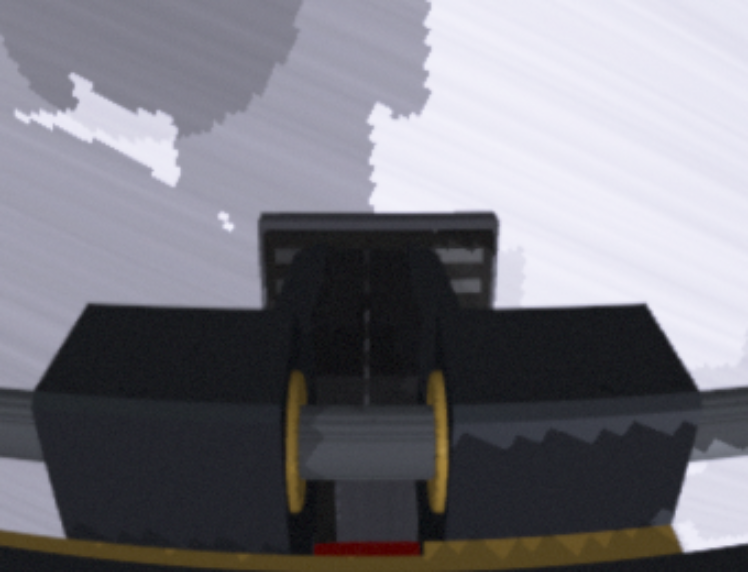

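```bash
python3 - <<'E'
from h import *; from scipy.spatial.transform import Rotation as Ro
c=manip.calibration("wrist");H=np.array(c['hand_eye']);o=manip.get_obs()
print(c['fx'],c['cx'],c['cy'],o['eef_pos'],o['finger_gap'],o['wrist_force'],o['joint_torque'].round(1))
R=Ro.from_euler('xyz',o['eef_rot']).as_matrix()
def pt(p):
    q=H[:3,:3].T@(np.array(p,float)-H[:3,3]);t=np.arctan2(np.hypot(q[0],q[1]),q[2]);n=np.hypot(q[0],q[1])
    return c['cx']+c['fx']*t*q[0]/n,c['cy']+c['fx']*t*q[1]/n
def crop(p): return ((np.array(pt(p))-[160,180])*2.2).round()
for x in(-9,9): print("tip",x,crop([x,17,0]),crop([x,17,17]),crop([x,0,0]))
u=np.array([.91,.416])
for nm,ctr in(("top",[514.5,-147.5]),):
  for z in(55,18):
    for r in(-20,20):
      for l in(-25,25):
        w=np.array([ctr[0]+u[0]*r-u[1]*l,ctr[1]+u[1]*r+u[0]*l,z]); print("pad",z,r,l,crop(R.T@(w-o['eef_pos'])))
E
```

```text
371.64829954431775 326.2602434010059 243.07383736802484 [ 508.97728496 -151.69918752   37.13552743] 0.006552587649328197 [-0.29268713  0.17962885 -0.19548467] [  0.  -50.9   2.5 -15.4   0.    0.1   0. ]
tip -9 [364. 181.] [434. 181.] [364. 207.]
tip 9 [364. 248.] [432. 248.] [364. 279.]
pad 55 -20 -25 [246. 220.]
pad 55 -20 25 [495. 219.]
pad 55 20 -25 [258. 386.]
pad 55 20 25 [484. 385.]
pad 18 -20 -25 [267. 162.]
pad 18 -20 25 [472. 161.]
pad 18 20 -25 [275. 307.]
pad 18 20 25 [466. 306.]
```

```bash
python3 - <<'E'
from h import *; import cv2
g=lambda i:(255*(i/255.)**0.45).astype(np.uint8)
b=manip.camera("wrist");t=manip.camera("top");s=manip.camera("side")
c=np.zeros((600,800,3),np.uint8)
c[:,:500]=g(cv2.resize(b[260:380,280:380],(500,600),interpolation=cv2.INTER_CUBIC))
c[:300,500:]=g(cv2.resize(t[190:290,320:420],(300,300),interpolation=cv2.INTER_CUBIC))
c[300:,500:]=g(cv2.resize(s[180:340,210:370],(300,300),interpolation=cv2.INTER_CUBIC))
cv2.imwrite("pics/c9.png",c)
E
```

```text
(no output)
```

View pics/c9.png

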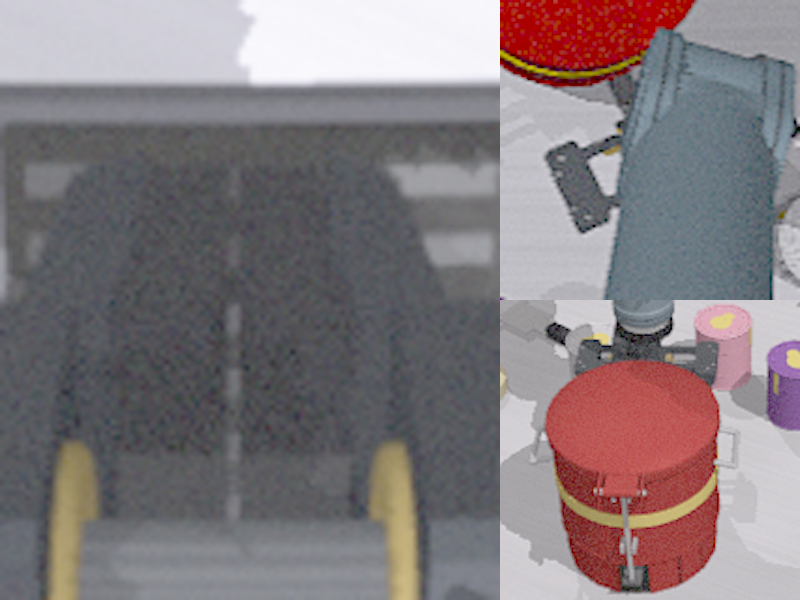

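The brightened wrist view shows the closed fingertips (outer end at image row 293) still above the pad. The pad is unpressed, and its ribs show through the finger seam. The top edge of the pad is at row 277–285. So the fingertips reach less far than I assumed: no contact yet and no force. The lateral position is right, so I'll go further down in small steps, watching the force.

Emit:
move_arm(
  commands=[
    [0,0,0,0,0,-3,0],
    [0,0,0,0,0,-6,0],
    [0,0,0,0,0,-8,0],
    [0,0,0,0,0,-8,0],
  ],
)

```text
time: 9.6
eef_pos: [509.0, -151.9, 29.5]
eef_rot: [-1.57, 0.005, 0.425]
wrist_force: [-2.3, 0.8, 9.6]
finger_gap: 0.006
```

```bash
python3 - <<'E'
from h import *; import cv2
o=manip.get_obs();print(o['time'],o['eef_pos'],o['wrist_force'],o['moment'])
b=manip.camera("wrist"); cv2.imwrite("pics/w10.png",b)
for n in ("wrist5.png",): pass
# vertical profile beside the fingers over the pad (cols 283..293) and the seam
print(b[262:330:2,284:294].mean((1,2)).round()); print(b[262:330:2,325:329].mean((1,2)).round())
E
```

```text
9.6 [ 509.01721958 -151.92354821   29.51219411] [-2.31228345  0.77750226  9.57551046] [ 0.12379734  0.5147106  -0.00426459]
[168. 167. 166. 164. 163. 163. 164. 164. 141.  50.  49.  66.  59.  27.
  29.  29.  28.  45.  49.  47.  36.  25.  27.  26.  30.  33.  28.  26.
  28.  25.  25.  25.  26.  24.]
[169. 169. 168. 169. 171. 172. 170. 168. 150.  52.  50.  67.  62.  26.
  28.  28.  24.  28.  29.  28.  24.  22.  20.  24.  24.  29.  27.  22.
  20.  18.  19.  28.  36.  34.]
```

Contact: 9.6 N upward, which fits the pedal's 7–15 N. Continuing a little and checking that the lid moves.

Emit:
move_arm(
  commands=[
    [0,0,0,0,0,-2,0],
    [0,0,0,0,0,-4,0],
    [0,0,0,0,0,-6,0],
    [0,0,0,0,0,-8,0],
    [0,0,0,0,0,-8,0],
  ],
)

```text
time: 10.15
eef_pos: [508.6, -152.1, 21.8]
eef_rot: [-1.57, 0.006, 0.424]
wrist_force: [-3.3, 0.4, 8.1]
finger_gap: 0.004
```

```bash
python3 - <<'E'
from h import *; import cv2
o=manip.get_obs();print(o['time'],o['eef_pos'],o['wrist_force'])
b=manip.camera("wrist"); print(b[262:330:2,284:294].mean((1,2)).round())
s=manip.camera("side");a=cv2.imread("pics/side1.png")
red=lambda i:((i[...,2]>90)&(i[...,1]<50)&(i[...,0]<50)).astype(np.uint8)
for i in(a,s):
    r=red(i)[190:345,220:345]; print(r.sum(), np.where(r.any(1))[0][[0,-1]]+190, (red(i)[190:345:15,220:345]).sum(1))
print(cv2.absdiff(a,s)[215:290:8,235:330].mean((1,2)).round(1))
E
```

```text
10.15 [ 508.5722427  -152.09458819   21.84475669] [-3.29018842  0.43183881  8.13310489]
[171. 169. 169. 168. 167. 167. 166. 164. 142.  49.  51.  67.  51.  25.
  29.  29.  32.  50.  50.  48.  32.  27.  28.  27.  31.  33.  27.  26.
  26.  26.  26.  26.  25.  26.]
4967 [212 335] [ 0  0 62 89 90 64 27  1  6  7  0]
7466 [192 335] [ 0 72 90 94 86 57 49  8 25 18  0]
[46.6 23.6 13.8  8.2  8.2  8.5  6.8  9.   5.1  6.3]
```

The lid is rising: its top row in the side view went from 212 to 192. The force is falling as described, so I'll press on to the stop.

Emit:
move_arm(
  commands=[
    [0,0,0,0,0,-3,0],
    [0,0,0,0,0,-6,0],
    [0,0,0,0,0,-9,0],
    [0,0,0,0,0,-12,0],
    [0,0,0,0,0,-15,0],
    [0,0,0,0,0,-18,0],
    [0,0,0,0,0,-21,0],
    [0,0,0,0,0,-23,0],
  ],
)

```text
time: 11.05
eef_pos: [508.9, -152.0, -0.8]
eef_rot: [-1.57, 0.005, 0.424]
wrist_force: [-0.6, 1.4, 7.1]
finger_gap: 0.003
```

Emit:
move_arm(
  commands=[
    [0,0,0,0,0,-2,0],
    [0,0,0,0,0,-4,0],
    [0,0,0,0,0,-5,0],
    [0,0,0,0,0,-6,0],
  ],
)

```text
time: 11.45
eef_pos: [509.4, -151.9, -5.2]
eef_rot: [-1.569, 0.005, 0.424]
wrist_force: [-8.1, 2.6, 34.1]
finger_gap: 0.007
```

```bash
python3 - <<'E'
from h import *; import cv2
o=manip.get_obs();print(o['time'],o['eef_pos'],o['wrist_force'])
a=manip.camera("side")[100:370,160:460];b=manip.camera("wrist")
c=np.zeros((432,800,3),np.uint8);c[:432,:480]=cv2.resize(a,(480,432));c[:240,480:]=cv2.resize(b,(320,240))
cv2.imwrite("pics/c11.png",c)
E
```

```text
11.45 [ 509.3963112  -151.88980774   -5.17488347] [-8.09845819  2.64253794 34.0808472 ]
```

View pics/c11.png

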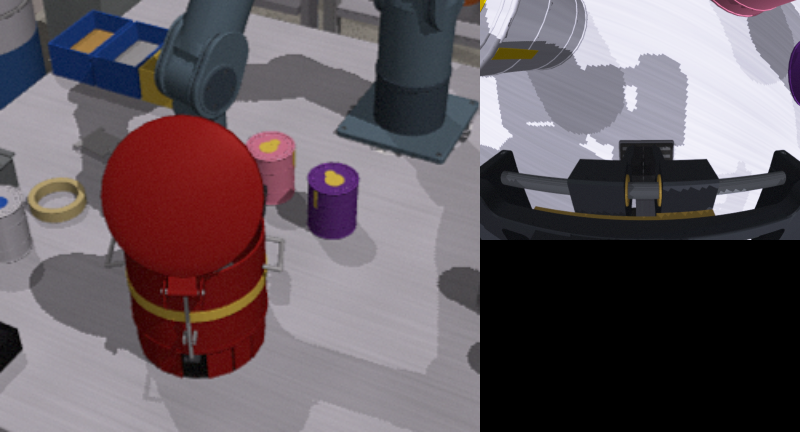

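The lid stands wide open in the side view and the pedal is at its stop (force jumped to 34 N). I'll ease off 1–2 mm and hold for over three seconds.

Emit:
move_arm(
  commands=[
    [0,0,0,0,0,1,0],
    [0,0,0,0,0,1,0],
    [0,0,0,0,0,1,0],
    [0,0,0,0,0,1,0],
    [0,0,0,0,0,1,0],
    [0,0,0,0,0,1,0],
    [0,0,0,0,0,1,0],
    [0,0,0,0,0,1,0],
  ],
)

```text
time: 12.35
eef_pos: [509.4, -151.8, -3.9]
eef_rot: [-1.569, 0.005, 0.424]
wrist_force: [-1.5, 0.8, 5.4]
finger_gap: 0.004
```

Emit:
move_arm(
  commands=[
    [0,0,0,0,0,0,0],
    [0,0,0,0,0,0,0],
    [0,0,0,0,0,0,0],
    [0,0,0,0,0,0,0],
    [0,0,0,0,0,0,0],
    [0,0,0,0,0,0,0],
    [0,0,0,0,0,0,0],
    [0,0,0,0,0,0,0],
  ],
)

```text
time: 13.15
eef_pos: [509.4, -151.8, -3.9]
eef_rot: [-1.569, 0.005, 0.424]
wrist_force: [-1.6, 2.0, 4.0]
finger_gap: 0.004
```

Emit:
move_arm(
  commands=[
    [0,0,0,0,0,0,0],
    [0,0,0,0,0,0,0],
    [0,0,0,0,0,0,0],
    [0,0,0,0,0,0,0],
    [0,0,0,0,0,0,0],
    [0,0,0,0,0,0,0],
    [0,0,0,0,0,0,0],
    [0,0,0,0,0,0,0],
  ],
)

```text
time: 13.95
eef_pos: [509.4, -151.8, -3.9]
eef_rot: [-1.569, 0.005, 0.424]
wrist_force: [-1.7, 0.2, 5.1]
finger_gap: 0.005
```

Emit:
move_arm(
  commands=[
    [0,0,0,0,0,0,0],
    [0,0,0,0,0,0,0],
    [0,0,0,0,0,0,0],
    [0,0,0,0,0,0,0],
    [0,0,0,0,0,0,0],
    [0,0,0,0,0,0,0],
    [0,0,0,0,0,0,0],
    [0,0,0,0,0,0,0],
  ],
)

```text
time: 14.75
eef_pos: [509.4, -151.8, -3.9]
eef_rot: [-1.569, 0.005, 0.424]
wrist_force: [-1.2, 0.8, 5.2]
finger_gap: 0.004
```

Held for 3.3 s. The 4–5 N left means the lid sits about 1 mm of pad travel off its stop. Easing up at 20–25 mm/s (about 0.6–0.7 rad/s at the lid).

Emit:
move_arm(
  commands=[
    [0,0,0,0,0,1,0],
    [0,0,0,0,0,3,0],
    [0,0,0,0,0,5,0],
    [0,0,0,0,0,7,0],
    [0,0,0,0,0,9,0],
    [0,0,0,0,0,11,0],
    [0,0,0,0,0,13,0],
    [0,0,0,0,0,15,0],
  ],
)

```text
time: 15.55
eef_pos: [508.7, -152.1, 11.2]
eef_rot: [-1.569, 0.006, 0.424]
wrist_force: [-3.8, -0.9, 6.7]
finger_gap: 0.006
```

Emit:
move_arm(
  commands=[
    [0,0,0,0,0,2,0],
    [0,0,0,0,0,4,0],
    [0,0,0,0,0,6,0],
    [0,0,0,0,0,8,0],
    [0,0,0,0,0,9.5,0],
    [0,0,0,0,0,11,0],
    [0,0,0,0,0,12.5,0],
    [0,0,0,0,0,14,0],
  ],
)

```text
time: 16.35
eef_pos: [508.9, -152.0, 25.8]
eef_rot: [-1.569, 0.005, 0.424]
wrist_force: [-3.6, 1.2, 8.2]
finger_gap: 0.004
```

Emit:
move_arm(
  commands=[
    [0,0,0,0,0,1.5,0],
    [0,0,0,0,0,3,0],
    [0,0,0,0,0,4.5,0],
    [0,0,0,0,0,6,0],
    [0,0,0,0,0,7.5,0],
    [0,0,0,0,0,9,0],
    [0,0,0,0,0,10.5,0],
    [0,0,0,0,0,12,0],
  ],
)

```text
time: 17.15
eef_pos: [509.0, -151.9, 37.8]
eef_rot: [-1.569, 0.005, 0.424]
wrist_force: [-0.1, -0.3, -0.3]
finger_gap: 0.005
```

The force is zero, so the pedal is up. Lifting straight up and then drawing back a little.

Emit:
move_arm(
  commands=[
    [0,0,0,0,0,5,0],
    [0,0,0,0,0,10,0],
    [0,0,0,0,0,30,0],
    [0,0,0,0,0,60,0],
    [0,0,0,0,0,95,0],
    [0,0,0,0,0,130,0],
    [0,0,0,0,0,160,0],
    [0,0,0,0,0,180,0],
  ],
)

```text
time: 17.95
eef_pos: [509.8, -152.2, 220.6]
eef_rot: [-1.571, 0.003, 0.424]
wrist_force: [0.7, -0.6, -0.6]
finger_gap: 0.004
```

Emit:
move_arm(
  commands=[
    [0,0,0,-10,40,20,0],
    [0,0,0,-20,80,40,0],
    [0,0,0,-30,125,50,0],
    [0,0,0,-40,170,50,0],
    [0,0,0,-50,215,50,0],
    [0,0,0,-50,240,50,0],
    [0,0,0,-50,250,50,0],
    [0,0,0,-50,250,50,0],
  ],
)

```text
time: 18.75
eef_pos: [459.9, 98.4, 270.8]
eef_rot: [-1.571, 0.002, 0.426]
wrist_force: [-0.4, -0.6, 0.5]
finger_gap: 0.007
```

```bash
python3 - <<'E'
from h import *; import cv2
o=manip.get_obs();print(o['time'],o['eef_pos'],o['wrist_force'],abs(o['joint_velocities']).max())
t=manip.camera("top");s=manip.camera("side")
c=np.zeros((480,800,3),np.uint8);c[:,:500]=cv2.resize(t[100:350,270:530],(500,480));c[:260,500:]=cv2.resize(s[110:370,160:460],(300,260))
cv2.imwrite("pics/c12.png",c)
# tin: yellow dab centroid before/after, and others by difference
a=cv2.imread("pics/top1.png"); d=cv2.absdiff(a,t).max(2)
for n,(u,v) in dict(green=(181,283),blue=(507,183),cup=(150,231),tape=(494,238),scraper=(480,302),stick=(165,332),pink=(371,321),purple=(314,307)).items():
    p=[cv2.cvtColor(i,cv2.COLOR_BGR2GRAY)[v-22:v+23,u-22:u+23].astype(np.float32) for i in(a,t)]; print(n,[round(x,2) for x in cv2.phaseCorrelate(*p)[0]])
E
```

```text
18.75 [459.86045487  98.41854599 270.81184114] [-0.41010713 -0.59929741  0.54035761] 0.04150395822648909
green [0.5, 0.57]
blue [0.49, 0.53]
cup [0.59, 0.34]
tape [0.53, 0.46]
scraper [0.38, 0.25]
stick [-0.17, 0.16]
pink [0.18, 0.31]
purple [0.4, 0.42]
```

I've used up the pictures, so I'll check with numbers: the tin's yellow dab and the lid's outline.

```bash
python3 - <<'E'
from h import *; import cv2
t=manip.camera("top");s=manip.camera("side");a=cv2.imread("pics/side1.png");t0=cv2.imread("pics/top1.png")
def yel(i):
    m=((i[...,2]>120)&(i[...,1]>110)&(i[...,0]<60)).astype(np.uint8)[220:345,290:460]
    n,_,st,ce=cv2.connectedComponentsWithStats(m); return [(ce[k]+[290,220]).round(1).tolist()+[int(st[k][4])] for k in range(1,n) if st[k][4]>20]
print(yel(t0),yel(t))
red=lambda i:((i[...,2]>90)&(i[...,1]<50)&(i[...,0]<50))
for i in(a,s):
    r=red(i)[170:345,220:345]; print(r.sum(), np.where(r.sum(1)>5)[0][[0,-1]]+170)
for k in yel(t): print(ray("top",k[0],k[1],100), np.linalg.norm(ray("top",k[0],k[1],100)[:2]-[515,-148]))
E
```

```text
[[387.9, 270.3, 161], [313.3, 306.2, 167], [370.9, 320.7, 169]] [[431.1, 267.0, 105], [313.3, 306.2, 168], [370.9, 320.7, 167]]
4967 [213 327]
5319 [212 332]
[ 443.3 -287.2  100. ] 156.58074594278824
[351.6  -5.7 100. ] 216.67683309481887
[ 316.8 -142.2  100. ] 198.28484561357683
```

```bash
python3 -c "
from workcell import manip
print(manip.hand_in())"
```

```text
the job is handed in; nothing more can be done
None
```

The tin is out of the pedal's way, the lid was held open for you and eased shut again, and the job is handed in at about 19 s of robot time. No verdict was reported.

- **Tin:** I pushed the yellow-dabbed aluminium tin sideways along the shelf without lifting it. Its centre is now about 150–157 mm from the pedal pad's centre, which leaves roughly 85–90 mm between them. It looked upright in the later wrist pictures.
- **Lid open:** I pressed the pedal to its stop, where the force jumped to 34 N and the side view showed the lid wide open. I then eased off about 1 mm and held it for 3.3 s.
- **Lid shut:** I let the pedal up at 15–20 mm/s, about 0.4–0.6 rad/s at the lid. The force was zero once the pedal was up.

**Last checks:**
- The lid's outline in the side view is back to its starting row (212, against 213 at the start).
- The other things on the shelf, including the pink and purple tins, show image shifts of under 1 pixel, about 2 mm.
- The arm stands clear of everything.

**What did not go as expected:**
- **Fingertip reach:** the first press stopped short and touched nothing. With the jaws shut, the pad met the hand only at a TCP height of about 30 mm, not the 72 mm I worked out from the stated fingertip reach. I don't know why. I went on down slowly, watching the force and the lid.
- **Final picture:** I couldn't view it because the picture limit was reached, so the last checks are numbers taken from the images.

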